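# Turn the hand-truck wheel to bring its valve stem upright

### The arm

A 6-joint arm with a two-finger parallel gripper is mounted at the origin on the work surface. World frame = base frame: x ahead of the robot, y to its left, z up, the work surface at z = 0. Lengths are in m, angles in rad, forces in N, time in s.
With the tool pointing down it reaches from about 0.425 to 0.95 m from the base axis. Payload 3.5 kg.
Tool frame: the origin (TCP) lies at the very end of the fingers, on their centre line; the grasp point (between the pads) lies 19 mm behind it; z points along the fingers, y is the direction in which the jaws open and shut (so a half turn about z gives the same grasp; the last joint's range is limited). The gripper opens to 85 mm and grips with 20 to 120 N. Pads are 22 mm wide; open, the fingers measure 114 mm over their backs; the gripper's body (76 mm by 85 mm) begins 54 mm behind the grasp point. The pads swing forward as they close: fully open they stand 13 mm farther back than shut.
Start: joints at [1.192, 0.286, 1.577, -0, 1.279, -0.15], TCP at [0.153, 0.657, 0.195] pointing down, gripper open.
Joint ranges: [-2.77, 2.77], [-0.9, 2.22], [0.21, 2.48], [-1.53, 4.67], [0.24, 2.81], [-2.84, 2.84]. Speed limits (rad/s): [2.79, 2.79, 3.14, 3.14, 3.14, 3.14].

### API

Orientations are given as a unit quaternion [x, y, z, w].
In Python, from plant import ctrl, eyes, ticket gives the robot as it stands.
- The arm moves only by the tool send_rows, never from a script. Its arguments are lists of equal length, an entry for each row: "translation": the shift along the tool's x, y, z in units of 30 mm (1.0 is 30 mm), a list of three; "rotation": the turn, a rotation vector about the tool's x, y, z in units of 5 degrees (1.0 is 5 degrees), a list of three; "grip": the finger opening in mm, from 0 to 85.4. A call has 1 to 5 rows; each row shifts and turns the commanded pose from where the row before left it, along the tool's axes as they then stand; what a row does not reach is not made up. A row lasts 1/8 s, in which the tool goes at most 62.5 mm and 10.7 degrees, less where a joint would pass 70% of its speed; a pose out of reach is approached as far as the arm can. A call is refused whole if a number of a shift passes 1 or a number of a turn 1, either way. A call with a gripper value outside its range is refused whole. The fingers move at their own pace and stop on an object; "squeeze" is the grip in N (left out, the last holds). Time passes only in rows, so rows that do not move let the fingers close. It gives the time, the measured TCP pose, the force and the opening at its end, in the units of the state.
- ctrl.get_state(): the state, without advancing time (a new reading comes with each control period).
- eyes.read_camera(name): name is "side" or "top" or "wrist"; returns a dict with "image" (420x560x3 uint8, blue, green, red), "mtx" (3x3 intrinsics, pixels), "xyz" and "orientation" of the camera in the world; the wrist camera has in their place "hand_eye" (4x4, takes a point from camera to tool coordinates, whose origin is the TCP and whose axes are the flange's). Camera axes: x right, y down, z forward; pixel columns grow to the right and rows downward; lengths in m; the calibration is good to about 2 mm. A picture is of the moment at which its call begins: read the wrist's pose just before it. There is no depth.
- ticket.sign_off(): hands the job in, once; it reports no verdict.
The state is a dict: "time": time; "qpos": joint angles; "dq": joint speeds; "joint_efforts": joint torques, N m; "eef_pos": TCP position; "tcp_rot": TCP orientation; "contact_force": force on the tool from outside, world axes, zero at the start; "wrist_torque": the same for the moment, N m; "opening": opening from 0.0 (shut) to 1.0 (fully open).
Only numpy, scipy, OpenCV 4.12 (cv2) and the standard library are available. Lean on these libraries where they do the work, as an engineer would, in place of code of your own. Each camera call takes 0.05 s, during which the arm holds its last target. There are 200 camera calls.

### The job

The hand-truck wheel on the bench stand is to be pumped up next: push its spokes round with the fingertips, as many spokes as it takes, until the valve is at the very bottom of the wheel, with its stem standing straight up towards the hub so that a pump head can be put on. Push on the spokes steadily and without setting the wheel spinning: keep off the tyre, whose mounting paste is still wet, and off the valve stem, which bends easily. Do not shift or lift the stand, leave the other things on the bench where they are, and leave the wheel at rest.

Things in the scene. Friction and masses are not known exactly. Their poses are not given: they have to be found in the camera images.
- stand: wheel stand, loose on the table, 5 to 8 kg: steel base plate 220 x 300 x 8 mm with a grey A-frame on the robot's side whose boss (52 mm across, 28 to 78 mm on the robot's side of the origin) carries the stub axle, 182 mm up. Origin under the plate's centre; x along the axle, away from the robot, y to the left as seen from the robot, z up. Turned up to 17 degrees either way. Above the boss nothing stands before the wheel
- hub (a point): the wheel's centre: on the axle, in the wheel's mid-plane, 182 mm above the table and 30 mm beyond the stand's origin (stand's +x). Axes as the stand's; does not turn with the wheel. The hub, centred here, is 48 mm across and 74 mm long; the axle nut ends 51 mm beyond the mid-plane, on the far side
- wheel (a joint): turn of the wheel about the axle in rad, without a stop either way; grows clockwise as seen from the robot. 0 (or any whole turn) = valve at the very bottom, stem straight up, as wanted. Drag about 0.15 N m (some 2 N at a spoke); it stays where it is left
- valve: valve stem, black rubber with a brass end, 12 mm thick, 31 mm long, on the inner face of the rim in the mid-plane, 113 mm from the wheel's centre, pointing at the hub. Origin at its foot on the rim; z along the stem from rim to hub (wanted: straight up), x as the stand's x; turns with the wheel. It stands midway between two spokes, 36 degrees from each
- spoke (a point): point on the middle line of the spoke opposite the valve, 70 mm from the wheel's centre, in the mid-plane; turns with the wheel. Five equal spokes, 72 degrees apart, 24 mm wide at the hub, 16 mm at the rim. Their faces (both sides alike) lie 34 mm from the mid-plane 18 mm from the centre, sloping evenly to 13 mm at the rim, 115 mm from the centre. The gaps between are open
- tyre: black tyre on the wheel, 334 mm outside and 254 mm inside diameter, 40 mm wide (20 mm either side of the mid-plane). Origin at the wheel's centre; it turns with the wheel. Not to be touched
- spanner: bystander: open-end and ring spanner lying flat on the robot's side of the stand, 200 mm long, 8 mm high; origin under its middle
- gauge: bystander: pencil tyre gauge lying on the robot's side of the stand, 140 mm long, 17 mm high; origin under its middle
- lever: bystander: steel tyre lever lying left of the stand, 180 mm long, 12 mm high; origin under its middle
- jar: bystander: white jar of mounting paste with black cap, right of the stand, 72 mm across, 85 mm high; origin at the centre of its foot
- pitcher: bystander: tall stainless milk pitcher with a handle, 132 mm across at the foot, 170 mm high, on the left of the table; origin at the centre of its foot
- tumbler: bystander: red plastic tumbler on the right of the table, 82 mm across, 105 mm high; origin at the centre of its foot
- sugar_bowl: bystander: footed glass sugar bowl at the far right, 104 mm across, 70 mm high; origin at the centre of its foot
- bearing: bystander: spare wheel bearing, a steel ring 42 mm across and 12 mm high, at the far left; origin at the centre of its underside

How it is judged:
At the end, for the whole second after the job is handed in: the valve stem points straight up (valve at the bottom of the wheel) within 0.12 rad (7 degrees), the wheel is at rest, the stand stands within 20 mm of where it was and every bystander within 30 mm (angle between valve's own z axis and vertical below 0.12 rad and angular speed of valve below 0.05 rad/s and distance of stand from where it was at the start of the episode below 0.02 m and height (world z) of stand below 0.01 m and angle between stand's own z axis and vertical below 0.08 rad and distance of each of spanner, gauge, lever, jar, pitcher, tumbler, sugar_bowl, bearing from where it was at the start of the episode below 0.03 m); the robot touches nothing.
It fails at once if the tyre is touched (more than 3 N) (contact force between any of the fingers, the arm and tyre above 3 N).
It fails at once if the valve stem is pushed (more than 2 N) (contact force between any of the fingers, the arm and valve above 2 N).
It fails at once if the wheel is set spinning (faster than 4 rad/s) (angular speed of valve above 4 rad/s).
It fails at once if the stand is shifted more than 20 mm, lifted or tipped (distance of stand from where it was at the start of the episode above 0.02 m or height (world z) of stand above 0.01 m or angle between stand's own z axis and vertical above 0.08 rad).
It fails at once if a bystander is moved more than 30 mm or lifted (distance of any of spanner, gauge, lever, jar, pitcher, tumbler, sugar_bowl, bearing from where it was at the start of the episode above 0.03 m).
It also fails if it takes over 61 s, if anything falls off the work surface, if the arm or the gripper's body presses on something with over 40 N, if the wrist force passes 120 N, or if a joint passes its speed limit or range.

## Working session

There is one attempt and no reset: what is moved stays moved. The work goes in short steps, Python scripts to look and compute and a tool call to move; the robot and the scene stay as the last step left them, time stands still between calls to the robot, and variables do not carry over. Pictures are saved under pics/ and viewed, about 8 in all and at most 12, crops included, and the job is handed in when it is done.

Besides the shell and the picture viewer there is one more tool, called after "Emit:" by a JSON object that holds its "fn" and its "kwargs". send_rows: Moves the arm, as the interface text tells. Its arguments: {"type":"object","properties":{"translation":{"type":"array"},"rotation":{"type":"array"},"grip":{"type":"array"},"squeeze":{"type":"number"}},"required":["translation","rotation","grip"]}

```bash
mkdir -p pics; ls
python3 - <<'E'
from plant import ctrl, eyes
import cv2
print(ctrl.get_state())
for n in("side","top"):
    c=eyes.read_camera(n); cv2.imwrite(f"pics/{n}0.png",c["image"]); print(n,c["mtx"],c["xyz"],c["orientation"])
print(eyes.read_camera("wrist")["hand_eye"])
E
```

```text
pics
{'time': 0.0, 'qpos': array([ 1.19202719e+00,  2.87199737e-01,  1.57819298e+00, -5.92890922e-06,
        1.27859184e+00, -1.50007287e-01]), 'dq': array([ 4.00762345e-04,  6.64729648e-04,  1.80807072e-04,  6.80953520e-05,
       -3.19787238e-03, -9.66469349e-04]), 'joint_efforts': array([ 2.97727738e-04, -4.05980122e+01, -2.92626089e+01, -4.72211480e-05,
        5.77806146e-03,  9.13120140e-07]), 'eef_pos': array([0.15276897, 0.65671765, 0.19391591]), 'tcp_rot': array([ 1.14130745e-01,  9.93465018e-01, -1.15513572e-03, -3.09785133e-04]), 'contact_force': array([ 0.75797229, -0.60825192,  0.31620065]), 'wrist_torque': array([4.67440068e-02, 2.18089464e-05, 2.41934466e-02]), 'opening': 1.0014515217288875}
side [[498.24974671   0.         269.29086514]
 [  0.         498.24974671 210.06003006]
 [  0.           0.           1.        ]] [-0.5249294   0.41222638  1.09778452] [-0.51604603  0.73677214 -0.35884141  0.24919098]
top [[449.14983311   0.         277.62079788]
 [  0.         449.14983311 213.31071013]
 [  0.           0.           1.        ]] [0.40953141 0.01463519 1.45822543] [-0.70115229  0.71049837 -0.03979202  0.04465568]
[[-1.21830799e-03 -9.49362668e-01 -3.14179950e-01  8.06228653e-02]
 [ 9.99999179e-01 -1.03204886e-03 -7.59177434e-04  1.11761755e-04]
 [ 3.96485654e-04 -3.14180617e-01  9.49363146e-01 -1.78545787e-01]
 [ 0.00000000e+00  0.00000000e+00  0.00000000e+00  1.00000000e+00]]
```

View pics/side0.png

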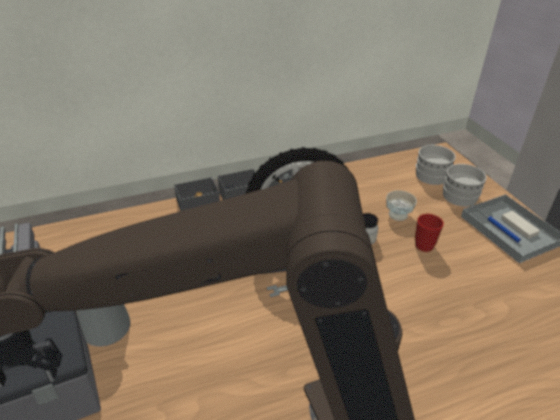

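View pics/top0.png

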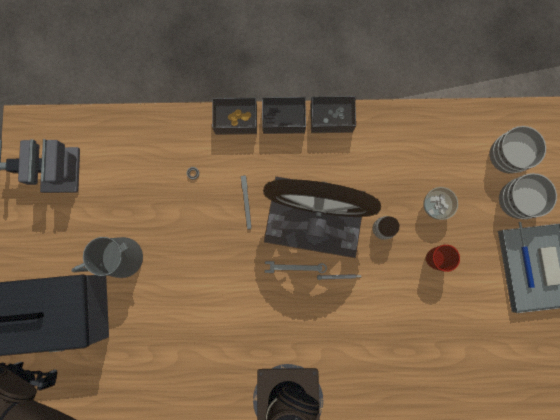

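The side camera's view of the wheel is blocked by the arm. In the top view the tyre runs from about (264,190) to (380,207) and the plate's front edge from (265,247) to (357,256). I'll enlarge the stand area next.

```bash
cat > h.py <<'E'
import numpy as np, cv2
from scipy.spatial.transform import Rotation as Ro
from plant import ctrl, eyes
def cam(n):
    s=ctrl.get_state(); c=eyes.read_camera(n)
    if n=="wrist":
        T=np.eye(4);T[:3,:3]=Ro.from_quat(s["tcp_rot"]).as_matrix();T[:3,3]=s["eef_pos"]
        T=T@c["hand_eye"]; return c["image"],c["mtx"],T[:3,3],T[:3,:3]
    return c["image"],c["mtx"],np.array(c["xyz"]),Ro.from_quat(c["orientation"]).as_matrix()
def onplane(px,K,p,R,pt,n):
    d=R@np.linalg.inv(K)@[px[0],px[1],1]; return p+d*((np.array(pt)-p)@n)/(d@n)
def proj(X,K,p,R):
    q=K@(R.T@(np.array(X)-p)); return q[:2]/q[2]
E
python3 - <<'E'
from h import *
im,K,p,R=cam("top")
c=cv2.resize(im[165:290,240:400],None,fx=5,fy=5,interpolation=cv2.INTER_CUBIC)
c=cv2.convertScaleAbs(c,alpha=1.6,beta=15)
cv2.imwrite("pics/topc.png",c)
for q in [(264,190),(380,207)]: print(onplane(q,K,p,R,[0,0,.182],np.array([0,0,1.])))
E
```

```text
[0.63098687 0.06081406 0.182     ]
[ 0.57699898 -0.270746    0.182     ]
```

View pics/topc.png

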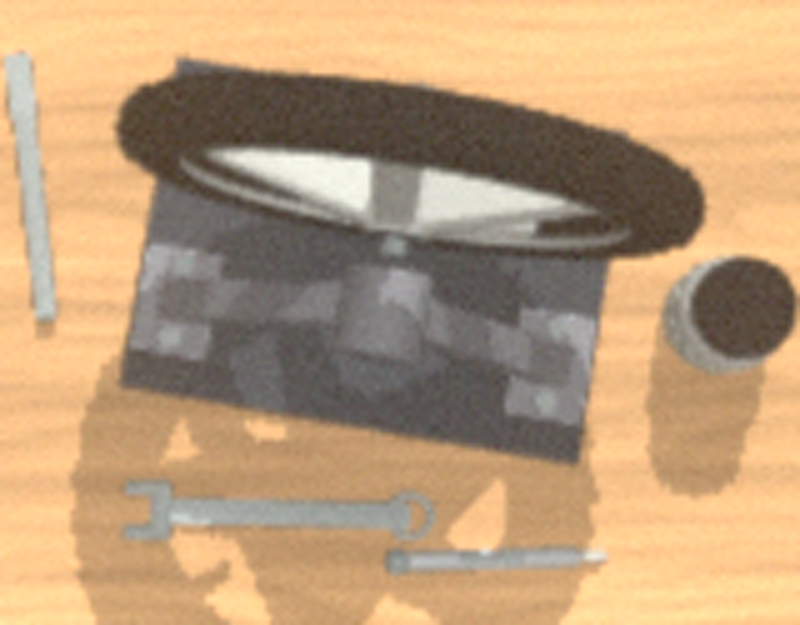

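Emit:
{"fn": "send_rows", "kwargs": {"translation": [[0,0,-1],[0,0,-1],[0,0,-1],[0,0,-1],[0,0,-1]], "rotation": [[0,0,0],[0,0,0],[0,0,0],[0,0,0],[0,0,0]], "grip": [0,0,0,0,0]}}

```text
time: 0.82
eef_pos: [0.153, 0.6572, 0.3459]
tcp_rot: [0.114, 0.993, -0.0, -0.0]
contact_force: [-0.5, 0.4, 0.6]
opening: 0.005
```

The crop shows the plate corners at (180,57), (122,387) and (578,463), a spoke near the top at (395,190), and a dark patch at (580,225).

Run:
```python
from h import *
im,K,p,R=cam("top"); z=np.array([0,0,1.])
P=[onplane((240+u/5-.4,165+v/5-.4),K,p,R,[0,0,.008],z) for u,v in [(180,57),(122,387),(578,463)]]
print(P)
fl,nl,nr=P; d=nl-nr; print("len",np.linalg.norm(d),np.linalg.norm(fl-nl)); 
yaw=np.arctan2(-d[0],d[1]); print("yaw",np.degrees(yaw), np.degrees(np.arctan2(*(fl-nl)[[1,0]])))
o=(fl+nr)/2; o[2]=0; a=np.array([np.cos(yaw),np.sin(yaw),0]); print("origin",o,"hub",o+.03*a+.182*z)
s=ctrl.get_state();print(s["qpos"],s["eef_pos"])
```

```text
[array([0.7072507 , 0.02857087, 0.008     ]), array([0.49105959, 0.06866987, 0.008     ]), array([ 0.43842206, -0.22370123,  0.008     ])]
len 0.2970716592110302 0.2198784349854937
yaw -10.206010227594131 -10.507773614936365
origin [ 0.57283638 -0.09756518  0.        ] hub [ 0.60236169 -0.10288082  0.182     ]
[ 1.19199288e+00  2.15559729e-01  1.38234149e+00 -4.23694637e-05
  1.53592831e+00 -1.50022138e-01] [0.15355603 0.65860491 0.35164809]
```

Emit:
{"fn": "send_rows", "kwargs": {"translation": [[0,-1,0],[0,-1,0],[0,-1,0],[0,-1,0],[0,-1,0]], "rotation": [[0,1,0],[0,1,0],[0,1,0],[0,1,0],[0,1,0]], "grip": [0,0,0,0,0]}}

```text
time: 1.5
eef_pos: [0.1187, 0.5102, 0.3446]
tcp_rot: [0.112, 0.97, 0.025, -0.216]
contact_force: [0.3, -0.2, 0.5]
opening: -0.001
```

Emit:
{"fn": "send_rows", "kwargs": {"translation": [[-1,0,-0.6],[-1,0,-0.5],[-1,0,-0.4],[-1,0,-0.3],[-1,0,-0.2]], "rotation": [[0,-1,0],[0,-1,0],[0,-1,0],[0,-1,0],[0,-1,0]], "grip": [0,0,0,0,0]}}

```text
time: 2.12
eef_pos: [0.2775, 0.4742, 0.3631]
tcp_rot: [0.114, 0.993, -0.0, 0.001]
contact_force: [0.3, -0.6, 0.3]
opening: -0.0
```

Emit:
{"fn": "send_rows", "kwargs": {"translation": [[-1,-0.8,0],[-1,-0.8,0],[-1,-0.8,0],[-1,-0.8,0],[-1,-0.8,0]], "rotation": [[0,0,0],[0,0,0],[0,0,0],[0,0,0],[0,0,0]], "grip": [0,0,0,0,0]}}

```text
time: 2.75
eef_pos: [0.3959, 0.3226, 0.3627]
tcp_rot: [0.114, 0.993, -0.0, -0.0]
contact_force: [0.3, 0.0, -0.3]
opening: -0.0
```

Emit:
{"fn": "send_rows", "kwargs": {"translation": [[-0.4,-1,0],[-0.4,-1,0],[-0.4,-1,0],[-0.4,-1,0],[-0.4,-1,0]], "rotation": [[0,0,0],[0,0,0],[0,0,0],[0,0,0],[0,0,0]], "grip": [0,0,0,0,0]}}

```text
time: 3.38
eef_pos: [0.4197, 0.163, 0.3627]
tcp_rot: [0.114, 0.993, -0.0, -0.0]
contact_force: [0.5, 0.5, 0.4]
opening: -0.003
```

Emit:
{"fn": "send_rows", "kwargs": {"translation": [[-0.3,-1,0],[-0.3,-1,0],[-0.3,-1,0],[-0.3,-1,0],[-0.3,-1,0]], "rotation": [[0,0,-0.5],[0,0,0],[0,0,0],[0,0,0],[0,0,0]], "grip": [0,0,0,0,0]}}

```text
time: 4.0
eef_pos: [0.4349, 0.0072, 0.3628]
tcp_rot: [0.092, 0.996, 0.0, -0.0]
contact_force: [0.3, 1.1, 0.0]
opening: 0.005
```

Emit:
{"fn": "send_rows", "kwargs": {"translation": [[0,-1,0],[0,-1,0],[0,-0.6,0],[0,0,0],[0,0,0]], "rotation": [[0,-1,0],[0,-1,0],[0,-1,0],[0,-1,0],[0,-1,0]], "grip": [0,0,0,0,0]}}

```text
time: 4.62
eef_pos: [0.4205, -0.0688, 0.363]
tcp_rot: [0.091, 0.972, -0.02, 0.217]
contact_force: [-1.2, -0.5, -0.7]
opening: -0.001
```

Run:
```python
from h import *
s=ctrl.get_state();print(s["qpos"],s["eef_pos"],Ro.from_quat(s["tcp_rot"]).as_matrix().round(3))
im,K,p,R=cam("wrist");print(p,R[:,2]); cv2.imwrite("pics/w1.png",im)
```

```text
[-0.48972529 -0.69483212  2.15859765  0.13383057  1.25942148 -1.88840495] [ 0.42053662 -0.0687577   0.36299664] [[-0.89   0.185  0.417]
 [ 0.167  0.983 -0.079]
 [-0.425 -0.    -0.905]]
[ 0.27431312 -0.04113517  0.49016722] [ 0.67564983 -0.12830993 -0.72597098]
```

View pics/w1.png

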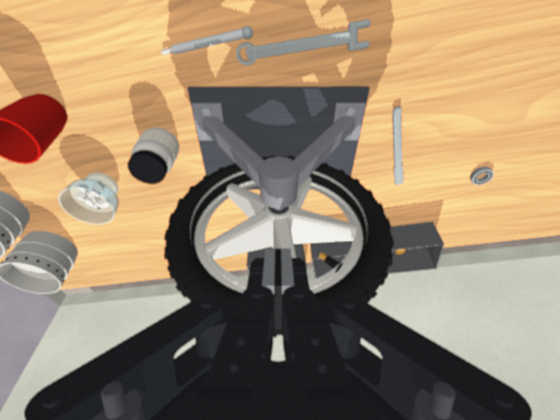

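The view is inverted: image up is down in the world, and image right is world left. The wheel is centred near (279,215). One spoke points almost straight up behind the fingers, with others at about (245,238), (325,238) and (240,200). Next I'll enlarge the wheel to find the valve.

Run:
```python
from h import *
im,K,p,R=cam("wrist")
hub=np.array([.602,-.103,.182]);print(proj(hub,K,p,R))
c=cv2.resize(im[145:315,160:400],None,fx=3.3,fy=3.3,interpolation=cv2.INTER_CUBIC)
cv2.imwrite("pics/w2.png",cv2.rotate(c,cv2.ROTATE_180))
```

```text
[277.52204744 224.88063174]
```

View pics/w2.png

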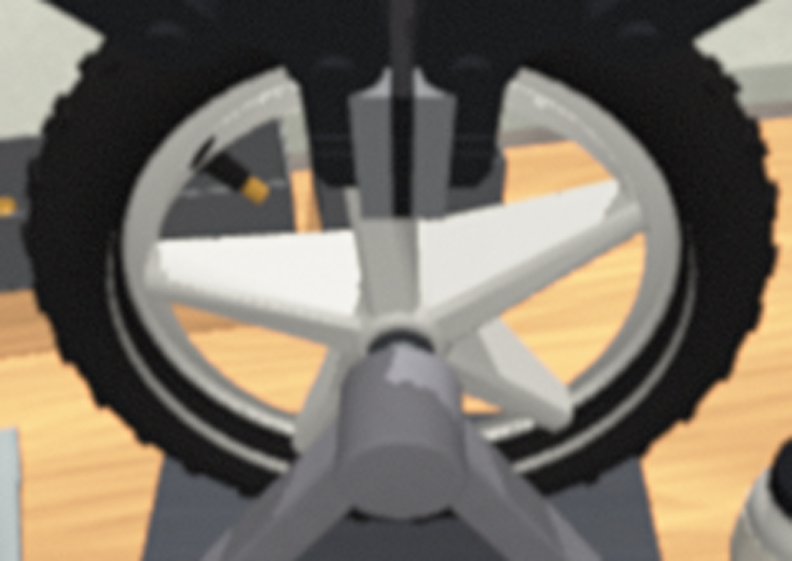

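The valve is in the upper-left gap (brass tip at (262,192), foot at about (205,155)), between the top spoke and the left one.

```bash
cat >> h.py <<'E'
hub=np.array([.602,-.103,.182]); yaw=np.radians(-10.3)
a=np.array([np.cos(yaw),np.sin(yaw),0]); l=np.array([-np.sin(yaw),np.cos(yaw),0]); Z=np.array([0,0,1.])
def wheel(px,K,p,R,off=0):
    X=onplane(px,K,p,R,hub+off*a,a)-hub; y,z=X@l,X@Z
    return np.hypot(y,z), np.degrees(np.arctan2(y,-z))   # angle from bottom, cw seen from robot
def tool():
    s=ctrl.get_state(); X=s["eef_pos"]-hub; M=Ro.from_quat(s["tcp_rot"]).as_matrix()
    print("t",s["time"],"tcp in stand axes mm",np.round(1e3*np.array([X@a,X@l,X@Z]),1),"tool in stand axes\n",(np.array([a,l,Z])@M).round(3),"q",s["qpos"].round(2),"F",s["contact_force"].round(1))
E
python3 - <<'E'
from h import *
im,K,p,R=cam("wrist")
f=lambda u,v:(160+(792-u)/3.3-.4,145+(561-v)/3.3-.4)
print("foot",wheel(f(205,155),K,p,R)); print("tip",wheel(f(258,190),K,p,R))
for q in [(120,250),(682,245),(300,75)]: print("rim",wheel(f(*q),K,p,R))
tool()
E
```

```text
foot (np.float64(0.11164570222687595), np.float64(134.06503768502216))
tip (np.float64(0.08535969585660474), np.float64(134.76921057864908))
rim (np.float64(0.12821833437082544), np.float64(102.5558822321397))
rim (np.float64(0.1273170912118528), np.float64(-103.27229241447218))
rim (np.float64(0.12000766022785353), np.float64(161.07153200631464))
t 4.775 tcp in stand axes mm [-185.2    1.5  180.9] tool in stand axes
 [[-0.907  0.006  0.422]
 [ 0.006  1.    -0.003]
 [-0.422 -0.    -0.907]] q [-0.49 -0.69  2.16  0.13  1.26 -1.89] F [-0.2  0.4 -0.4]
```

Emit:
{"fn": "send_rows", "kwargs": {"translation": [[-0.35,-0.23,0.75],[-0.35,-0.23,0.75],[-0.35,-0.23,0.75],[-0.35,-0.23,0.75],[-0.35,-0.23,0.75]], "rotation": [[0,-1,0],[0,-1,0],[0,-1,0],[0,-1,0],[0,-1,0]], "grip": [0,0,0,0,0]}}

```text
time: 5.4
eef_pos: [0.5201, -0.1223, 0.3014]
tcp_rot: [0.084, 0.902, -0.039, 0.421]
contact_force: [0.2, -0.3, -0.2]
opening: -0.002
```

Run:
```python
from h import *
tool()
im,K,p,R=cam("wrist");cv2.imwrite("pics/w3.png",cv2.rotate(im,cv2.ROTATE_180))
tool()
```

```text
t 5.4 tcp in stand axes mm [-77.1 -33.6 119.4] tool in stand axes
 [[-0.642  0.005  0.767]
 [ 0.003  1.    -0.004]
 [-0.767  0.    -0.642]] q [-0.59 -0.63  2.37  0.52  0.64 -2.27] F [ 0.2 -0.3 -0.2]
t 5.45 tcp in stand axes mm [-77.7 -33.9 114.9] tool in stand axes
 [[-0.645  0.006  0.764]
 [ 0.005  1.    -0.003]
 [-0.764  0.002 -0.645]] q [-0.59 -0.63  2.37  0.53  0.64 -2.27] F [-0.2  0.7 -3. ]
```

View pics/w3.png

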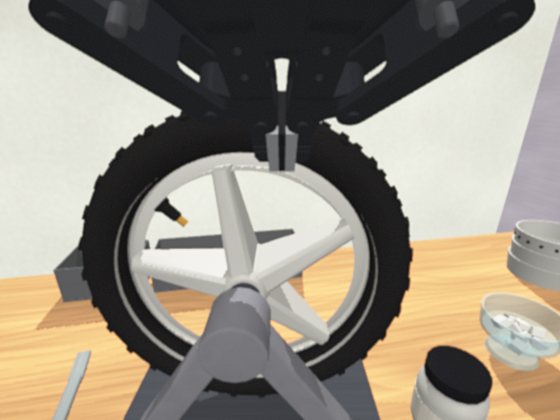

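Valve at about (170,212) and top spoke at (230,210). The fingertips are in front of the gap to its right, so I'll insert there.

Emit:
{"fn": "send_rows", "kwargs": {"translation": [[-0.07,0,0.58],[-0.07,0,0.58],[-0.07,0,0.58],[-0.07,0,0.58],[-0.07,0,0.58]], "rotation": [[0,0,0],[0,0,0],[0,0,0],[0,0,0],[0,0,0]], "grip": [0,0,0,0,0]}}

```text
time: 6.08
eef_pos: [0.5924, -0.1351, 0.2539]
tcp_rot: [0.083, 0.903, -0.038, 0.42]
contact_force: [-0.2, -0.4, 0.5]
opening: 0.003
```

Run:
```python
from h import *
tool()
im,K,p,R=cam("side");cv2.imwrite("pics/s1.png",im)
tool()
```

```text
t 6.075 tcp in stand axes mm [ -3.7 -33.3  71.9] tool in stand axes
 [[-0.644  0.004  0.765]
 [ 0.003  1.    -0.003]
 [-0.765  0.001 -0.644]] q [-0.51 -0.35  2.28  0.61  0.44 -2.35] F [-0.2 -0.4  0.5]
t 6.125 tcp in stand axes mm [ -3.5 -33.4  70.2] tool in stand axes
 [[-0.646  0.004  0.763]
 [ 0.004  1.    -0.002]
 [-0.763  0.001 -0.646]] q [-0.51 -0.35  2.28  0.61  0.44 -2.35] F [-0.6 -1.  -1.3]
```

Emit:
{"fn": "send_rows", "kwargs": {"translation": [[0,0.29,0],[0,0.29,0],[-0.02,0.25,-0.02],[-0.02,0.25,-0.02],[0.02,0.25,0.01]], "rotation": [[0,0,0],[0,0,0],[0,0,0],[0,0,0],[0,0,0]], "grip": [0,0,0,0,0]}}

```text
time: 6.75
eef_pos: [0.5987, -0.0956, 0.2557]
tcp_rot: [0.083, 0.903, -0.039, 0.42]
contact_force: [-0.5, 0.0, -0.1]
opening: -0.001
```

Emit:
{"fn": "send_rows", "kwargs": {"translation": [[0.02,0.25,0.01],[0.056,0.24,0.047],[0.056,0.24,0.047],[0.093,0.22,0.079],[0.093,0.22,0.079]], "rotation": [[0,0,0],[0,0,0],[0,0,0],[0,0,0],[0,0,0]], "grip": [0,0,0,0,0]}}

```text
time: 7.38
eef_pos: [0.6049, -0.0613, 0.2427]
tcp_rot: [0.084, 0.903, -0.039, 0.421]
contact_force: [-0.3, -0.4, -0.5]
opening: -0.004
```

Run:
```python
from h import *
tool()
im,K,p,R=cam("wrist");cv2.imwrite("pics/w4.png",cv2.rotate(im,cv2.ROTATE_180))
```

```text
t 7.375 tcp in stand axes mm [-4.6 41.6 60.7] tool in stand axes
 [[-0.643  0.005  0.766]
 [ 0.003  1.    -0.004]
 [-0.766  0.    -0.643]] q [-0.32 -0.34  2.29  0.31  0.34 -1.95] F [-0.3 -0.4 -0.5]
```

View pics/w4.png

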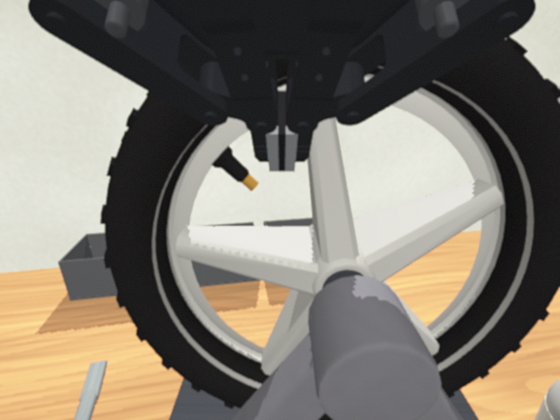

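The fingertip (282,170) now appears left of the top spoke (325,190), close to the valve tip (255,183), and the wheel seems not to have turned. I need to check the depth estimate before moving again.

```bash
python3 - <<'E'
from h import *
im,K,p,R=cam("wrist"); f=lambda u,v:(559-u,419-v)
print("cam",[(p-hub)@v for v in(a,l,Z)])
print("foot",wheel(f(222,158),K,p,R),"tip",wheel(f(254,184),K,p,R))
print("rim L,R (bead)",wheel(f(166,230),K,p,R),wheel(f(504,200),K,p,R))
s=ctrl.get_state()
for n,X in [("tcp",s["eef_pos"]),("hub",hub),("hubface",hub-.037*a),("bossface",hub-.108*a),("bossfacetop",hub-.108*a+.026*Z)]: print(n,559-proj(X,K,p,R)[0],419-proj(X,K,p,R)[1])
E
python3 -c "
import cv2;i=cv2.imread('pics/s1.png');cv2.imwrite('pics/s1c.png',cv2.resize(i[130:280,220:420],None,fx=4,fy=4,interpolation=cv2.INTER_CUBIC))"
```

```text
cam [np.float64(-0.19338656773400514), np.float64(0.04307324994128839), np.float64(0.11274641065004559)]
foot (np.float64(0.11051147311486632), np.float64(133.02364982222127)) tip (np.float64(0.08367333230561837), np.float64(133.6915406812613))
rim L,R (bead) (np.float64(0.1270298154106158), np.float64(100.79255903848045)) (np.float64(0.12149957723182467), np.float64(-112.25508030052067))
tcp 281.5787033193268 182.8998470938845
hub 337.420973290813 258.4342463122232
hubface 348.0272707418975 288.14548034277254
bossface 385.1918103556954 392.25384984642625
bossfacetop 394.1537337748987 343.70793931840615
```

View pics/s1c.png

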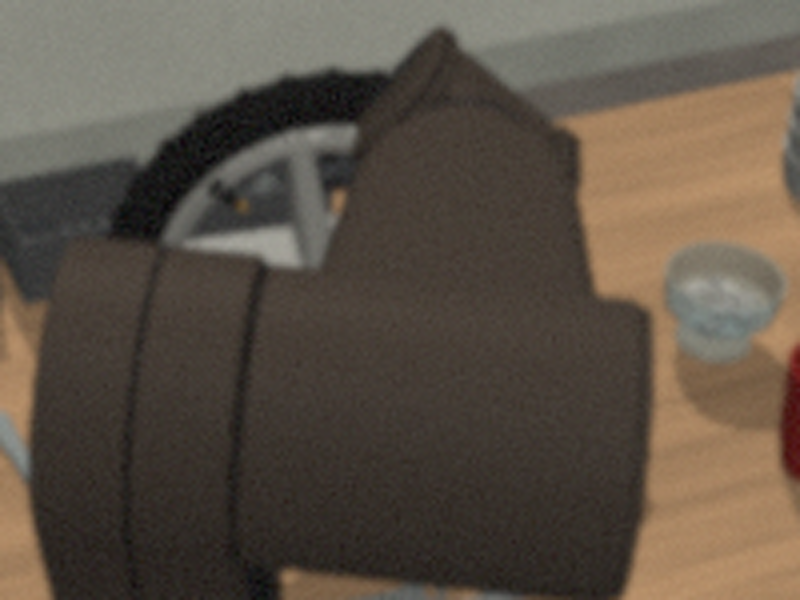

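Run:
```python
from h import *
c=eyes.read_camera("wrist");K=c["mtx"];print(K[0,0]); Ti=np.linalg.inv(c["hand_eye"])
for x in(-.011,0,.011):
  for z in (0,-.01,-.02,-.03,-.05):
    q=K@(Ti@[x,0,z,1])[:3]; q2=K@(Ti@[x,.0145,z,1])[:3]; print(x,z,"row",(419-q[1]/q[2]).round(),"halfwidth px",(q2[0]/q2[2]-q[0]/q[2]).round(1))
tool()
```

```text
295.71542074014025
-0.011 0 row 168.0 halfwidth px 21.7
-0.011 -0.01 row 161.0 halfwidth px 22.7
-0.011 -0.02 row 153.0 halfwidth px 24.0
-0.011 -0.03 row 144.0 halfwidth px 25.3
-0.011 -0.05 row 123.0 halfwidth px 28.5
0 0 row 183.0 halfwidth px 22.0
0 -0.01 row 177.0 halfwidth px 23.2
0 -0.02 row 169.0 halfwidth px 24.4
0 -0.03 row 161.0 halfwidth px 25.8
0 -0.05 row 141.0 halfwidth px 29.2
0.011 0 row 199.0 halfwidth px 22.4
0.011 -0.01 row 193.0 halfwidth px 23.6
0.011 -0.02 row 186.0 halfwidth px 24.9
0.011 -0.03 row 179.0 halfwidth px 26.4
0.011 -0.05 row 161.0 halfwidth px 29.9
t 7.525 tcp in stand axes mm [-4.8 41.6 60.3] tool in stand axes
 [[-0.644  0.005  0.765]
 [ 0.003  1.    -0.003]
 [-0.765  0.    -0.644]] q [-0.32 -0.34  2.29  0.31  0.34 -1.95] F [-0.1 -0.6  0.4]
```

Run:
```python
import cv2
for n in ("w3","w4"):
    g=cv2.cvtColor(cv2.imread(f"pics/{n}.png"),cv2.COLOR_BGR2GRAY)
    for c in (262,275,282,290,302): print(n,c,"rows100+:",g[100:204:4,c])
    for r in (140,155,165,175): print(n,"row",r,g[r,246:320:3])
```

```text
w3 262 rows100+: [ 32  31  33  30  31  30  44  29  32  30  30  30  32  35  31  40 203 185
 219 232 234 232 232 233 235 233]
w3 275 rows100+: [ 36  37  34  30  31  31  30  93 185 109 112 111 112 112 110 111 111 110
 171 231 233 233 234 235 234 233]
w3 282 rows100+: [ 46  47  45  50  48  48  47  47  46  24  26  24  24  25  26  25  24  19
 175 193 232 236 234 234 235 234]
w3 290 rows100+: [ 31  32  30  31  31  28  30  27 165 111 109 111 110 111 111 110 111 109
 187 182 224 234 234 235 235 234]
w3 302 rows100+: [ 28  28  30  31  31  33  46  31  34  30  29  32  33  36  31  33  45 202
 199 194 205 183 234 235 235 233]
w3 row 140 [ 28  25  30  32  32  30  32 104 111 111 111  33  26  72 111 110 111  77
  31  30  30  31  33  30  32]
w3 row 155 [211 210 210  71  28  32  29  69 112 109 112  41  24  80 111 112 110  34
  29  31  31  31  25  29  29]
w3 row 165 [216 210 215 206 214 207 205 198 111 112 112  52  23  91 111 111 138 198
 161  80  24  21  26  24  26]
w3 row 175 [235 233 233 236 233 232 233 234 233 228 216 194 181 178 183 199 204 197
 198 198 197 199 200 200 169]
w4 262 rows100+: [ 28  3
[... 351 characters left out ...]
290 rows100+: [ 31  27  28  33  30  33  27  27 159 105 105 106 106 106 106 106 105 104
 221 228 229 229 230 230 227 228]
w4 302 rows100+: [ 28  31  29  28  31  30  42  29  30  30  31  29  30  34  28  42 230 230
 228 227 229 229 230 227 229 229]
w4 row 140 [227 229 120  26  31  30  30  99 106 106 106  35  26  70 105 105 105  72
  29  29  27  27 152 180 182]
w4 row 155 [231 231 231  77  27  32  29  68 108 106 107  40  25  77 106 107 107  34
  29  26  29 100 168 174 182]
w4 row 165 [233 231 230 229 229 230 230 227 105 105 106  48  24  86 107 106 145 229
 229 229 226 118 161 172 179]
w4 row 175 [ 50 163 226 231 230 228 230 227 228 229 229 229 229 229 229 229 230 229
 227 228 229 143 144 170 172]
```

Run:
```python
from h import *
im,K,p,R=cam("wrist")
P=lambda X:np.round([559-proj(X,K,p,R)[0],419-proj(X,K,p,R)[1]])
for s in(-1,1): print("boss near edge",s,P(hub-.108*a+s*.026*l),"far",P(hub-.058*a+s*.026*l))
print("boss face bottom/top",P(hub-.108*a-.026*Z),P(hub-.108*a+.026*Z))
for ph in (98.5,170.5,242.5,-45.5,26.5):
    f=np.radians(ph); d=np.sin(f)*l-np.cos(f)*Z
    print(ph,"rim front",P(hub+.115*d-.013*a),"root front",P(hub+.03*d-.0315*a),"bead",P(hub+.127*d-.02*a),"tyre out",P(hub+.167*d))
im,K,p,R=cam("top"); cv2.imwrite("pics/top2.png",cv2.resize(im[165:345,200:440],None,fx=3.3,fy=3.3,interpolation=cv2.INTER_CUBIC))
s=ctrl.get_state();M=Ro.from_quat(s["tcp_rot"]).as_matrix()
f=lambda X:((proj(X,K,p,R)-[200,165])*3.3).round()
print("top crop: tcp",f(s["eef_pos"]),"knuckle -100",f(s["eef_pos"]-.1*M[:,2]),"-178",f(s["eef_pos"]-.178*M[:,2]),"hub",f(hub),"base",proj([0,0,0],K,p,R))
```

```text
boss near edge -1 [447. 393.] far [401. 311.]
boss near edge 1 [320. 394.] far [309. 312.]
boss face bottom/top [376. 435.] [393. 345.]
98.5 rim front [176. 248.] root front [300. 278.] bead [154. 250.] tyre out [108. 230.]
170.5 rim front [321.  96.] root front [341. 243.] bead [320.  72.] tyre out [307.  -6.]
242.5 rim front [504. 197.] root front [389. 265.] bead [532. 192.] tyre out [571. 156.]
-45.5 rim front [434. 354.] root front [374. 310.] bead [447. 369.] tyre out [460. 373.]
26.5 rim front [270. 375.] root front [323. 317.] bead [263. 392.] tyre out [246. 399.]
top crop: tcp [356.  99.] knuckle -100 [345. 181.] -178 [336. 253.] hub [400. 113.] base [287.584373   399.58501739]
```

View pics/top2.png

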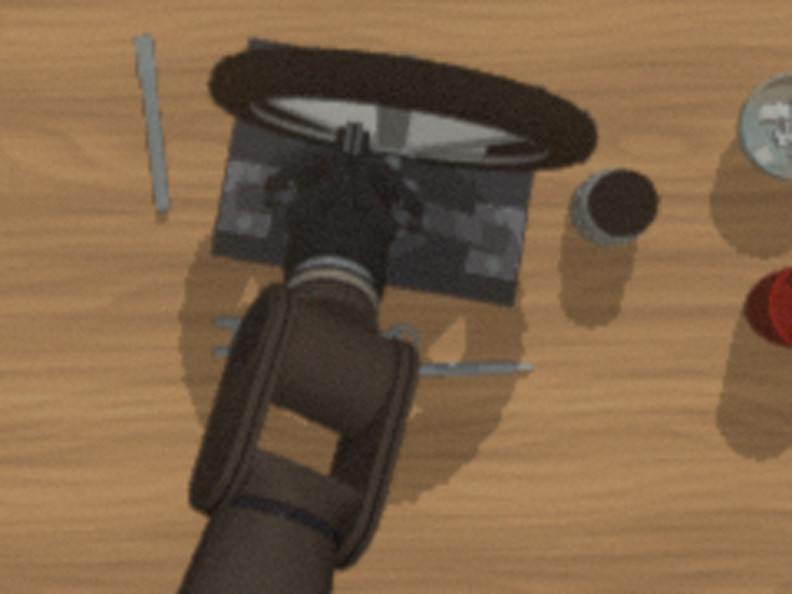

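The top view shows the fingertips at crop (352,122), but the reported TCP projects to (356,99). Both cameras put the real tips about 35 mm behind the reported TCP. The wheel position agrees across the views, so the fingers simply passed in front of the spoke. I'll plan with a tip offset of -36 mm, back out, return to the right of the top spoke and insert deeper.

Emit:
{"fn": "send_rows", "kwargs": {"translation": [[0,0,-0.7],[0,-0.6,0],[0,-0.6,0],[0,-0.6,0],[0,-0.6,0]], "rotation": [[0,0,0],[-0.38,0,-0.32],[-0.38,0,-0.32],[-0.38,0,-0.32],[-0.38,0,-0.32]], "grip": [0,0,0,0,0]}}

```text
time: 8.25
eef_pos: [0.5802, -0.1311, 0.2569]
tcp_rot: [0.005, 0.906, -0.003, 0.423]
contact_force: [-0.5, 0.0, -0.5]
opening: 0.001
```

```bash
cat >> h.py <<'E'
def tip(*targets):
    s=ctrl.get_state(); M=np.array([a,l,Z])@Ro.from_quat(s["tcp_rot"]).as_matrix(); X=s["eef_pos"]-hub
    t=1e3*np.array([X@a,X@l,X@Z])-36*M[:,2]
    print("t",s["time"],"tip",t.round(1),"phi",np.degrees(np.arctan2(t[1],-t[2])).round(1),"r",np.hypot(t[1],t[2]).round(1),"zaxis",M[:,2].round(3),"q",s["qpos"].round(2),"F",s["contact_force"].round(1))
    for g in targets:
        print("to",g,"units",(M.T@(np.array(g)-t)/30).round(2)); t=np.array(g)
E
python3 - <<'E'
from h import *
tip((-3,-33,62))
E
```

```text
t 8.25 tip [-43.6 -36.2  98. ] phi -159.7 r 104.5 zaxis [ 0.756  0.128 -0.642] q [-0.61 -0.37  2.29  0.83  0.62 -2.71] F [-0.5  0.  -0.5]
to (-3, -33, 62) units [ 0.05 -0.12  1.81]
```

Emit:
{"fn": "send_rows", "kwargs": {"translation": [[0.01,-0.02,0],[0.01,-0.02,0.45],[0.01,-0.02,0.45],[0.01,-0.02,0.45],[0.01,-0.02,0.45]], "rotation": [[0.3,0,0.25],[0.3,0,0.25],[0.3,0,0.25],[0,0,0],[0,0,0]], "grip": [0,0,0,0,0]}}

```text
time: 8.88
eef_pos: [0.6208, -0.1371, 0.2206]
tcp_rot: [0.052, 0.905, -0.025, 0.422]
contact_force: [0.3, 0.3, 0.1]
opening: 0.001
```

Run:
```python
from h import *
W=[(-3,70*np.sin(np.radians(f)),-70*np.cos(np.radians(f))) for f in (196,184,172,160,148,136,124,112,104)]
tip(*W)
im,K,p,R=cam("wrist");cv2.imwrite("pics/w5.png",cv2.rotate(im,cv2.ROTATE_180))
```

```text
t 8.875 tip [ -3.  -32.   61.7] phi -152.6 r 69.5 zaxis [ 0.765  0.049 -0.642] q [-0.51 -0.23  2.25  0.83  0.41 -2.63] F [0.3 0.3 0.1]
to (-3, np.float64(-19.29461490718993), np.float64(67.28831871568232)) units [-0.16  0.42 -0.1 ]
to (-3, np.float64(-4.88295316208877), np.float64(69.8294835181877)) units [-0.09  0.48 -0.03]
to (-3, np.float64(9.742117067204573), np.float64(69.31876481190993)) units [-0.01  0.49  0.04]
to (-3, np.float64(23.94141003279682), np.float64(65.77848345501359)) units [0.07 0.47 0.1 ]
to (-3, np.float64(37.09434849632434), np.float64(59.363366730949814)) units [0.15 0.44 0.16]
to (-3, np.float64(48.6260859321298), np.float64(50.35378602370558)) units [0.21 0.38 0.21]
to (-3, np.float64(58.03263007885292), np.float64(39.14350324295227)) units [0.27 0.31 0.26]
to (-3, np.float64(64.90286981967512), np.float64(26.222461539113844)) units [0.32 0.23 0.29]
to (-3, np.float64(67.92070083931975), np.float64(16.934532691976745)) units [0.23 0.1  0.2 ]
```

View pics/w5.png

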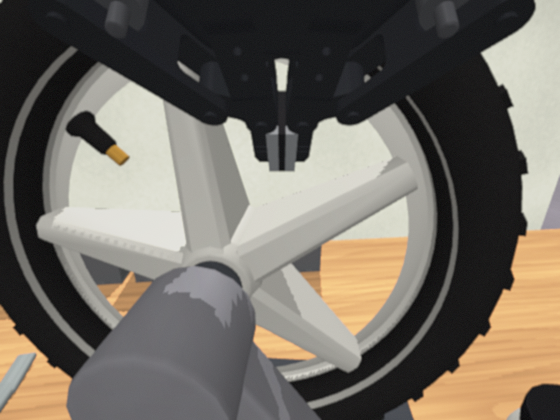

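The fingertip (282,170) is in the gap between the top spoke and the upper-right one, with the valve well clear at (95,140). Pushing starts.

Emit:
{"fn": "send_rows", "kwargs": {"translation": [[-0.08,0.21,-0.05],[-0.08,0.21,-0.05],[-0.05,0.24,-0.02],[-0.04,0.24,-0.01],[-0.01,0.24,0.02]], "rotation": [[0,0,0],[0,0,0],[0,0,0],[0,0,0],[0,0,0]], "grip": [0,0,0,0,0]}}

```text
time: 9.55
eef_pos: [0.6268, -0.1028, 0.2288]
tcp_rot: [0.052, 0.905, -0.025, 0.422]
contact_force: [0.1, -1.7, -0.1]
opening: 0.001
```

```bash
cat >> h.py <<'E'
def brass(show=True):
    "valve angle from its brass end, seen by the wrist camera"
    im,K,p,R=cam("wrist"); h=cv2.cvtColor(im,cv2.COLOR_BGR2HSV)
    m=cv2.inRange(h,(10,140,90),(28,255,255)); n,_,st,ce=cv2.connectedComponentsWithStats(m)
    for i in range(1,n):
        r,f=wheel(ce[i],K,p,R)
        if st[i,4]>15 and .06<r<.105: print("brass px",ce[i].round(),"area",st[i,4],"r",round(r,4),"phi",round(f,1))
    return im
E
python3 - <<'E'
from h import *
tip((-3,23.9,65.8)); brass()
E
```

```text
t 9.55 tip [-3.2  2.8 69.9] phi 177.7 r 70.0 zaxis [ 0.765  0.049 -0.642] q [-0.43 -0.24  2.25  0.71  0.38 -2.45] F [ 0.1 -1.7 -0.1]
to (-3, 23.9, 65.8) units [0.07 0.7  0.13]
brass px [393. 234.] area 190 r 0.0875 phi 125.6
```

It's turning: valve at 125.6°, force about 1.7 N.

Emit:
{"fn": "send_rows", "kwargs": {"translation": [[0,0.24,0.03],[0.04,0.235,0.05],[0.04,0.235,0.05],[0.07,0.22,0.08],[0.08,0.22,0.08]], "rotation": [[0,0,0],[0,0,0],[0,0,0],[0,0,0],[0,0,0]], "grip": [0,0,0,0,0]}}

```text
time: 10.22
eef_pos: [0.6331, -0.0687, 0.2178]
tcp_rot: [0.052, 0.905, -0.024, 0.422]
contact_force: [-0.2, -2.0, 1.6]
opening: 0.001
```

Emit:
{"fn": "send_rows", "kwargs": {"translation": [[0.1,0.19,0.1],[0.11,0.19,0.11],[0.13,0.155,0.13],[0.14,0.155,0.13],[0.16,0.115,0.14]], "rotation": [[0,0,0],[0,0,0],[0,0,0],[0,0,0],[0,0,0]], "grip": [0,0,0,0,0]}}

```text
time: 10.85
eef_pos: [0.6369, -0.0455, 0.1922]
tcp_rot: [0.051, 0.905, -0.023, 0.421]
contact_force: [1.4, -1.0, 1.5]
opening: -0.0
```

Run:
```python
from h import *
tip((-3,67.9,16.9)); brass()
```

```text
t 10.85 tip [-3.5 61.  33.4] phi 118.7 r 69.5 zaxis [ 0.763  0.052 -0.644] q [-0.29 -0.18  2.27  0.63  0.24 -2.3 ] F [ 1.4 -1.   1.5]
to (-3, 67.9, 16.9) units [0.4  0.23 0.38]
brass px [310. 163.] area 195 r 0.0874 phi 69.1
```

The wrist joint q5 is at its 0.24 limit and the valve is at 69°. I'll withdraw and take the next spoke from the top.

Emit:
{"fn": "send_rows", "kwargs": {"translation": [[-0.1,0,-0.4],[0,0,-0.5],[0,0,-0.5],[0,0,-0.5],[-0.1,-0.4,-0.1]], "rotation": [[0,0,0],[0,0,0],[0,0,0],[0,0,0],[0,0.6,0]], "grip": [0,0,0,0,0]}}

```text
time: 11.52
eef_pos: [0.5917, -0.0516, 0.2336]
tcp_rot: [0.051, 0.917, -0.021, 0.395]
contact_force: [-0.5, -0.7, -0.3]
opening: -0.003
```

Emit:
{"fn": "send_rows", "kwargs": {"translation": [[-0.15,-0.65,-0.13],[-0.15,-0.65,-0.13],[-0.15,-0.65,-0.13],[-0.1,-0.65,-0.1],[0,-0.4,0]], "rotation": [[0,0,0],[0,0,0],[0,0,0],[0,0,0],[0,0,0]], "grip": [0,0,0,0,0]}}

```text
time: 12.15
eef_pos: [0.5836, -0.1429, 0.2572]
tcp_rot: [0.052, 0.916, -0.021, 0.397]
contact_force: [-0.2, 1.0, 0.3]
opening: 0.001
```

Run:
```python
from h import *
tip((-3,-36,60)); brass(); tip((-3,-36,60))
```

```text
t 12.15 tip [-37.1 -44.3  99.8] phi -156.1 r 109.2 zaxis [ 0.727  0.051 -0.684] q [-0.57 -0.35  2.25  0.63  0.57 -2.44] F [-0.2  1.   0.3]
to (-3, -36, 60) units [0.18 0.2  1.75]
brass px [417. 125.] area 142 r 0.0864 phi 67.7
t 12.2 tip [-37.  -45.2  99.7] phi -155.6 r 109.4 zaxis [ 0.727  0.049 -0.684] q [-0.57 -0.35  2.25  0.63  0.57 -2.44] F [-0.1 -0.7  0. ]
to (-3, -36, 60) units [0.18 0.23 1.74]
```

Emit:
{"fn": "send_rows", "kwargs": {"translation": [[0.08,0.05,0.3],[0.05,0.05,0.37],[0.05,0.05,0.36],[0,0.05,0.36],[0,0.02,0.36]], "rotation": [[0,0,0],[0,0,0],[0,0,0],[0,0,0],[0,0,0]], "grip": [0,0,0,0,0]}}

```text
time: 12.82
eef_pos: [0.6198, -0.1396, 0.2171]
tcp_rot: [0.051, 0.916, -0.022, 0.397]
contact_force: [0.1, -0.4, -0.6]
opening: 0.006
```

Run:
```python
from h import *
W=[(-3,70*np.sin(np.radians(f)),-70*np.cos(np.radians(f))) for f in (196,184,172,160,148,136,124,118)]
tip(*W); brass()
```

```text
t 12.825 tip [ -2.1 -34.6  59.7] phi -149.9 r 69.1 zaxis [ 0.728  0.05  -0.684] q [-0.51 -0.21  2.22  0.71  0.45 -2.51] F [ 0.1 -0.4 -0.6]
to (-3, np.float64(-19.29461490718993), np.float64(67.28831871568232)) units [-0.19  0.51 -0.17]
to (-3, np.float64(-4.88295316208877), np.float64(69.8294835181877)) units [-0.08  0.48 -0.03]
to (-3, np.float64(9.742117067204573), np.float64(69.31876481190993)) units [-0.01  0.49  0.04]
to (-3, np.float64(23.94141003279682), np.float64(65.77848345501359)) units [0.06 0.47 0.1 ]
to (-3, np.float64(37.09434849632434), np.float64(59.363366730949814)) units [0.14 0.44 0.17]
to (-3, np.float64(48.6260859321298), np.float64(50.35378602370558)) units [0.2  0.38 0.22]
to (-3, np.float64(58.03263007885292), np.float64(39.14350324295227)) units [0.26 0.31 0.27]
to (-3, np.float64(61.806331500124884), np.float64(32.86300939501236)) units [0.15 0.13 0.15]
brass px [440. 136.] area 209 r 0.0863 phi 67.6
```

Emit:
{"fn": "send_rows", "kwargs": {"translation": [[-0.1,0.25,-0.08],[-0.09,0.26,-0.08],[-0.05,0.24,-0.02],[-0.03,0.24,-0.01],[-0.01,0.24,0.02]], "rotation": [[0,0,0],[0,0,0],[0,0,0],[0,0,0],[0,0,0]], "grip": [0,0,0,0,0]}}

```text
time: 13.5
eef_pos: [0.6254, -0.1035, 0.2275]
tcp_rot: [0.052, 0.916, -0.022, 0.397]
contact_force: [0.1, -2.2, -1.0]
opening: -0.002
```

Emit:
{"fn": "send_rows", "kwargs": {"translation": [[0,0.24,0.03],[0.03,0.235,0.05],[0.03,0.235,0.05],[0.07,0.22,0.08],[0.07,0.22,0.09]], "rotation": [[0,0,0],[0,0,0],[0,0,0],[0,0,0],[0,0,0]], "grip": [0,0,0,0,0]}}

```text
time: 14.12
eef_pos: [0.6319, -0.0693, 0.2171]
tcp_rot: [0.052, 0.916, -0.022, 0.398]
contact_force: [-0.5, -3.4, -0.0]
opening: -0.005
```

Run:
```python
from h import *
W=[(-3,70*np.sin(np.radians(f)),-70*np.cos(np.radians(f))) for f in (142,136,130,124,118)]
tip(*W); brass()
```

```text
t 14.125 tip [-2.8 36.7 59.7] phi 148.4 r 70.1 zaxis [ 0.729  0.049 -0.683] q [-0.35 -0.22  2.22  0.49  0.37 -2.19] F [-0.5 -3.4 -0. ]
to (-3, np.float64(43.096303272796085), np.float64(55.160752752470536)) units [0.11 0.21 0.11]
to (-3, np.float64(48.6260859321298), np.float64(50.35378602370558)) units [0.11 0.18 0.12]
to (-3, np.float64(53.62311101832846), np.float64(44.99513267805776)) units [0.12 0.17 0.13]
to (-3, np.float64(58.03263007885292), np.float64(39.14350324295227)) units [0.14 0.15 0.14]
to (-3, np.float64(61.806331500124884), np.float64(32.86300939501236)) units [0.15 0.13 0.15]
brass px [281.  82.] area 167 r 0.0868 phi 26.9
```

Emit:
{"fn": "send_rows", "kwargs": {"translation": [[0.11,0.21,0.11],[0.11,0.18,0.12],[0.12,0.17,0.13],[0,0,0]], "rotation": [[0,0,0],[0,0,0],[0,0,0],[0,0,0]], "grip": [0,0,0,0]}}

```text
time: 14.68
eef_pos: [0.6338, -0.0517, 0.2005]
tcp_rot: [0.051, 0.917, -0.021, 0.396]
contact_force: [0.4, -0.4, -0.5]
opening: -0.001
```

Run:
```python
from h import *
W=[(-3,70*np.sin(np.radians(f)),-70*np.cos(np.radians(f))) for f in (124,122,120)]
tip(*W); im=brass();cv2.imwrite("pics/w6.png",cv2.rotate(im,cv2.ROTATE_180))
```

```text
t 14.675 tip [-4.  54.3 43.2] phi 128.5 r 69.4 zaxis [ 0.726  0.051 -0.686] q [-0.31 -0.19  2.23  0.46  0.32 -2.14] F [ 0.4 -0.4 -0.5]
to (-3, np.float64(58.03263007885292), np.float64(39.14350324295227)) units [0.07 0.12 0.12]
to (-3, np.float64(59.36336673094983), np.float64(37.094348496324336)) units [0.05 0.04 0.05]
to (-3, np.float64(60.62177826491071), np.float64(34.999999999999986)) units [0.05 0.04 0.05]
```

View pics/w6.png

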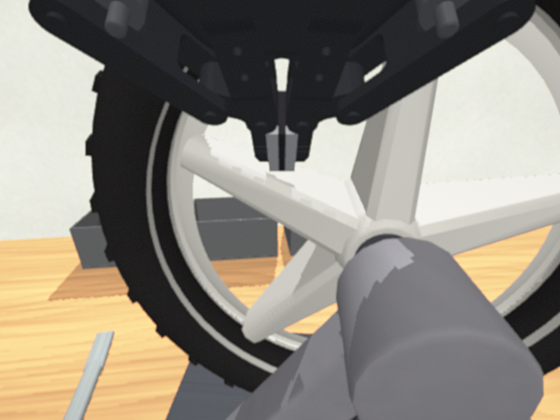

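The valve is hidden behind the boss. The spoke being pushed ends at the rim near (190,152), the lower-left one at (252,333). I'll take the angle from their ends.

Run:
```python
from h import *
im,K,p,R=cam("wrist"); f=lambda u,v:(559-u,419-v)
for n,q,k in [("left",(190,152),108),("lowleft",(252,333),36)]:
    r,ph=wheel(f(*q),K,p,R,-.013); print(n,r,ph,"valve",ph-k)
# middle of pushed spoke's front face at half length: edges (275,180) top / (262,213) bottom
for n,q,off,k in [("left mid ridge",(268,195),-.022,108),("top mid",(400,170),-.022,180)]:
    r,ph=wheel(f(*q),K,p,R,off); print(n,r,ph,"valve",ph%360-k)
```

```text
left 0.11127296918882132 114.96323873212471 valve 6.963238732124708
lowleft 0.10787265816636729 43.25339339807682 valve 7.253393398076817
left mid ridge 0.0656437637230946 114.813187240596 valve 6.813187240595994
top mid 0.0420589868371108 -174.48771654222472 valve 5.512283457775283
```

All four estimates agree: about 7° left to go.

Emit:
{"fn": "send_rows", "kwargs": {"translation": [[0.05,0.06,0.06],[0.05,0.06,0.06],[0.04,0.05,0.05],[0,0,0]], "rotation": [[0,0,0],[0,0,0],[0,0,0],[0,0,0]], "grip": [0,0,0,0]}}

```text
time: 15.28
eef_pos: [0.6359, -0.0479, 0.1955]
tcp_rot: [0.052, 0.916, -0.022, 0.397]
contact_force: [-0.2, -0.2, 0.2]
opening: -0.003
```

Run:
```python
from h import *
tip((-3,60.6,35)); im=brass();cv2.imwrite("pics/w7.png",cv2.rotate(im,cv2.ROTATE_180))
```

```text
t 15.275 tip [-2.7 58.5 38.1] phi 123.1 r 69.8 zaxis [ 0.728  0.05  -0.684] q [-0.29 -0.18  2.24  0.46  0.3  -2.13] F [-0.2 -0.2  0.2]
to (-3, 60.6, 35) units [0.08 0.07 0.07]
```

Emit:
{"fn": "send_rows", "kwargs": {"translation": [[0.05,0.05,0.05],[0,0,0],[-0.15,-0.1,-0.3],[0,0,-0.5],[0,0,-0.5]], "rotation": [[0,0,0],[0,0,0],[0,0,0],[0,0,0],[0,0,0]], "grip": [0,0,0,0,0]}}

```text
time: 15.95
eef_pos: [0.6099, -0.0465, 0.2238]
tcp_rot: [0.052, 0.916, -0.022, 0.397]
contact_force: [0.2, 0.2, -0.8]
opening: 0.0
```

Emit:
{"fn": "send_rows", "kwargs": {"translation": [[0,0,-0.7],[-0.2,-0.3,-1],[-0.2,-0.4,-1],[-0.2,-0.4,-1],[0,0,0]], "rotation": [[0,0,0],[0,0,0],[0,0,0],[0,0,0],[0,0,0]], "grip": [0,0,0,0,0]}}

```text
time: 16.58
eef_pos: [0.5386, -0.0728, 0.3162]
tcp_rot: [0.052, 0.915, -0.024, 0.4]
contact_force: [-0.8, 0.5, -1.0]
opening: -0.002
```

Run:
```python
from h import *
tip(); im=brass();cv2.imwrite("pics/w8.png",cv2.resize(cv2.rotate(im,cv2.ROTATE_180),None,fx=1.4,fy=1.4))
```

```text
t 16.575 tip [-94.1  16.7 158.7] phi 174.0 r 159.6 zaxis [ 0.733  0.047 -0.679] q [-0.45 -0.59  2.3   0.4   0.68 -2.12] F [-0.8  0.5 -1. ]
```

View pics/w8.png

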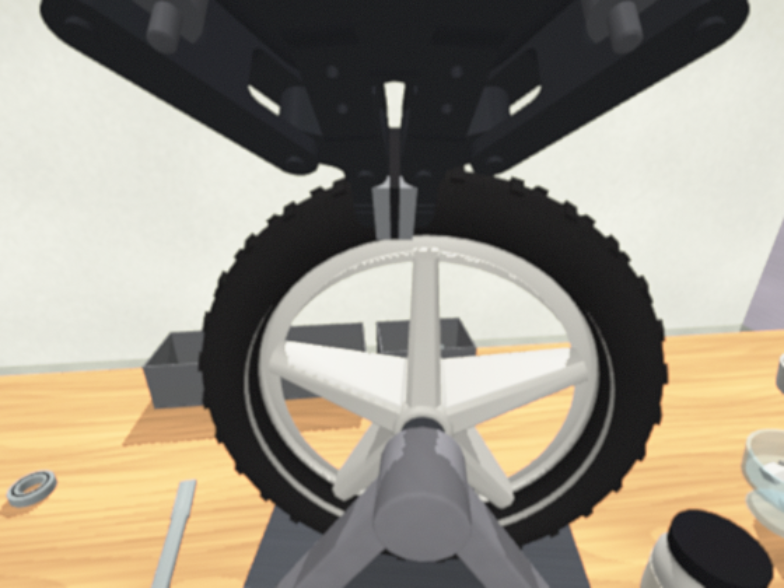

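The wheel now looks nearly symmetric, with the top spoke upright (427,255 down to 422,410) and the valve hidden behind the boss. Next I'll take the numbers from the spoke ends and check the stand.

Run:
```python
from h import *
im,K,p,R=cam("wrist"); f=lambda u,v:(559-u/1.4,419-v/1.4)
for q,k in [((427,255),180),((278,357),108),((582,372),252),((345,492),36),((505,498),324)]:
    r,ph=wheel(f(*q),K,p,R,-.013); print(round(r,3),"valve",round(ph%360-k,1))
im,K,p,R=cam("top"); old=cv2.imread("pics/top0.png"); d=cv2.absdiff(im,old).max(2)
for n,(x0,x1,y0,y1) in dict(lever=(235,260,170,235),jar=(372,402,212,242),tyreR=(330,385,180,225),plateR=(335,365,225,262),bowl=(420,460,185,222),tumbler=(428,465,242,275),bearing=(183,203,165,183),pitcher=(80,148,235,280),spanner=(264,300,262,275)).items(): print(n,d[y0:y1,x0:x1].mean().round(1),(d[y0:y1,x0:x1]>40).sum())
tip()
```

```text
0.115 valve -1.2
0.11 valve 2.2
0.11 valve -0.5
0.11 valve -1.3
0.11 valve -1.4
lever 6.9 0
jar 5.8 0
tyreR 7.2 13
plateR 6.0 12
bowl 6.6 0
tumbler 6.3 0
bearing 6.6 0
pitcher 5.4 0
spanner 12.6 42
t 16.725 tip [-94.5  17.9 153.6] phi 173.3 r 154.6 zaxis [ 0.727  0.05  -0.685] q [-0.45 -0.58  2.3   0.4   0.68 -2.12] F [-0.3 -0.3 -1. ]
```

Valve within about 2° of the bottom, and nothing has moved. Handing in.

```bash
python3 -c "
from plant import ticket; print(ticket.sign_off())"
```

```text
the job is handed in; nothing more can be done
None
```

I turned the wheel counter-clockwise by about 134° with two steady spoke pushes, backed the gripper clear, and handed the job in at about 17 s of the 61 s allowed. The sign-off gives no verdict.

**Valve position:** the five spoke ends put it between -1.4° and +2.2° from the very bottom, about -0.4° on average (7° allowed). The boss hides the valve itself at the bottom, so this comes from the spokes and not from seeing the stem.

**Forces:** the readings I took during the pushes were 1 to 3.5 N, and near zero once the gripper had backed away. The fingers kept to the spokes, well clear of the tyre and the valve stem.

**Stand and other things:** comparing the top view before and after showed no change at the lever, jar, bowl, tumbler, bearing and pitcher, and almost none at the tyre and plate. The spanner patch did differ; I put that down to the arm and its shadow and did not check it separately. I did not compare the gauge.

**What disagreed:** the first push did nothing. In the pictures the real fingertips sat about 36 mm behind the reported TCP, so they passed in front of the spoke without touching it. I corrected for that in both later pushes. I stopped the first working push early because wrist joint q5 reached the end of its range (0.24 rad).

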